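# Line up sample jars along the fence of a tilting tray

## Robot

A 6-joint arm with a two-finger parallel gripper is mounted at the origin on the work surface. World frame = base frame: x ahead of the robot, y to its left, z up, the work surface at z = 0. Lengths are in m, angles in degrees, forces in N, time in s.
With the tool pointing down it reaches from about 0.425 to 0.925 m from the base axis. Payload 12.5 kg.
Tool frame: the origin (TCP) lies at the very end of the fingers, on their centre line; the grasp point (between the pads) lies 19 mm behind it (arm.grasp_offset is the distance from the TCP to the grasp point, in m); z points along the fingers, y is the direction in which the jaws open and shut (so a half turn about z gives the same grasp; the last joint's range is limited). The gripper opens to 85 mm and grips with 20 to 120 N. Pads are 22 mm wide; open, the fingers measure 114 mm over their backs; the gripper's body (76 mm by 85 mm) begins 54 mm behind the grasp point. The pads swing forward as they close: fully open they stand 13 mm farther back than shut.
Start: joints at [-70.508, 28.126, 89.318, -0, 62.55, -6.05], TCP at [0.27, -0.564, 0.231] pointing down, gripper open.
Joint ranges: [-177.58, 177.58], [-47.91, 125.51], [2.72, 160], [-65.01, 245.01], [3.68, 167.84], [-153.87, 153.87]. Speed limits (degrees/s): [127.2, 127.2, 159.86, 180, 180, 180].

## Interface

Orientations are given as [roll, pitch, yaw] about the fixed x, y, z axes, in that order (R = Rz(yaw) Ry(pitch) Rx(roll)).
In Python, from workcell import arm gives the robot as it stands. The module is installed in compiled form; this text tells all that it offers.
- The arm moves only by the shell command python3 -m crank 'ROWS' [OPENING] [FORCE]. ROWS is JSON, a list of rows, each a list of 2 entries, a list of its own where there are three numbers: the shift along the tool's x, y, z in cm, then the turn, a rotation vector about the tool's x, y, z in rad. In form: [[[dx, dy, dz], [wx, wy, wz]], ...]. A call has 1 to 10 rows; each row shifts and turns the commanded pose from where the row before left it, along the tool's axes as they then stand; what a row does not reach is not made up. A row lasts 1/12 s, in which the tool goes at most 41.7 mm and 7.16 degrees, less where a joint would pass 70% of its speed; a pose out of reach is approached as far as the arm can. A call is refused whole if a number of a shift passes 4.17 or a number of a turn 0.125, either way. A call with a gripper value outside its range is refused whole. OPENING is the finger opening in cm, from 0 to 8.54, set as the call begins (- or left out, the last holds). The fingers move at their own pace and stop on an object; FORCE is the grip in N (left out, the last holds). Time passes only in rows, so rows that do not move let the fingers close. It gives the time, the measured TCP pose, the force and the opening at its end, in the units of the state.
- arm.sense(): the state, without advancing time (a new reading comes with each control period).
- arm.get_image(name): name is "scene" or "top"; returns a dict with "pixels" (384x512x3 uint8, red, green, blue), "K" (3x3 intrinsics, pixels), "dist" ([k1, k2, p1, p2, k3] as OpenCV has them; the pictures are not rectified), "pose" (4x4, takes a point from camera to world coordinates). Camera axes: x right, y up, looking along -z (the intrinsics and any distortion apply to the point x, -y, -z); pixel columns grow to the right and rows downward; lengths in m; the calibration is good to about 2 mm. A picture is of the moment at which its call begins. There is no depth.
- arm.finish_job(): hands the job in, once; it reports no verdict.
The state is a dict: "time_s": time; "joint_positions": joint angles; "joint_velocities": joint speeds; "joint_torque": joint torques, N m; "tcp_pos": TCP position; "eef_rot": TCP orientation; "ft_force": force on the tool from outside, world axes, zero at the start; "wrist_torque": the same for the moment, N m; "width": finger opening in m.
Only numpy, scipy, OpenCV 4.12 (cv2) and the standard library are available. Lean on these libraries where they do the work, as an engineer would, in place of code of your own. Each camera call takes 0.05 s, during which the arm holds its last target.

## Task

Set the sample jar that stands by itself on the bench upright on the white tray among the other four, without dropping it. Then raise the tray by its blue handle so that all five jars slide down into a single upright row against the dark fence, and lower the tray gently until it lies flat again and let go. Do not handle the four jars that are already on the tray, and leave everything else on the bench where it is.

Things in the scene. Friction and masses are not known exactly. Their poses are not given: they have to be found in the camera images.
- stand: dark flat base fixed to the bench, 200 x 320 mm, that carries the tilting tray. Origin on the bench under the middle of the tray; x points from the handle side to the fence, y along the fence, z up. The hinge line is parallel to y, at x = +85 mm, z = 18 mm
- tray (a joint): angle of the tilting tray about its hinge under the fence: 0 = lying flat on its rest, positive = the handle side raised (up to 0.75 rad). Damped but with no catch: let go, it falls back to 0. About 0.7 kg, some 5 N to lift at the handle. Its floor is slippery: the jars begin to slide somewhere between about 15 and 25 degrees
- fence (a point): point on the tray, half-way along the inner face of the dark grey fence (28 mm high above the floor, 300 mm long), at the height of the tray floor. It moves with the tray: x points square into the fence (the tray lies at negative x), y along the fence, z up off the tray floor. Tray flat: 23 mm above the bench
- handle (a point): centre of the tray's blue barrel handle, a cylinder 22 mm in diameter and 40 mm long lying parallel to the fence, in the middle of the opposite side, 55 mm outside the tray on a thin steel stem. Moves with the tray: 230 mm from the hinge line along the floor, 30 mm above the hinge; 48 mm above the bench when flat. Free space at both its ends
- tray_centre (a point): fixed point at the middle of the tray floor as it lies when flat (23 mm above the bench), axes as the stand's. The white tray measures inside 170 mm from handle side to fence and 300 mm along the fence; end walls 13 mm and handle-side wall 8 mm above the floor
- stray_mid (a point): amber screw-lid sample jar, an upright closed cylinder 40 mm in diameter and 40 mm tall with an orange lid, about 80 g; the point is its centre, half-way up (20 mm above its base), z up its axis. This one starts alone on the bench, to the left or right of the tray
- jar1_mid (a point): amber screw-lid sample jar, an upright closed cylinder 40 mm in diameter and 40 mm tall with an orange lid, about 80 g; the point is its centre, half-way up (20 mm above its base), z up its axis. One of the four that start on the tray, away from the fence (two towards each end, with room for one more between the two pairs)
- jar2_mid (a point): amber screw-lid sample jar, an upright closed cylinder 40 mm in diameter and 40 mm tall with an orange lid, about 80 g; the point is its centre, half-way up (20 mm above its base), z up its axis. One of the four that start on the tray, away from the fence (two towards each end, with room for one more between the two pairs)
- jar3_mid (a point): amber screw-lid sample jar, an upright closed cylinder 40 mm in diameter and 40 mm tall with an orange lid, about 80 g; the point is its centre, half-way up (20 mm above its base), z up its axis. One of the four that start on the tray, away from the fence (two towards each end, with room for one more between the two pairs)
- jar4_mid (a point): amber screw-lid sample jar, an upright closed cylinder 40 mm in diameter and 40 mm tall with an orange lid, about 80 g; the point is its centre, half-way up (20 mm above its base), z up its axis. One of the four that start on the tray, away from the fence (two towards each end, with room for one more between the two pairs)
- dropper: bystander: dark dropper bottle with white top, 30 mm in diameter, 94 mm tall; origin under its base
- pot: bystander: small open blue pot, 48 mm in diameter, 30 mm tall; origin under its base
- beaker: bystander: glass beaker, 72 mm in diameter, 95 mm tall, beyond the tray; origin under its base
- flask: bystander: conical glass flask with violet content, 82 mm in diameter, 125 mm tall, beyond the tray; origin under its base
- reagent: bystander: white reagent bottle with red cap, 68 mm in diameter, 150 mm tall, to the right; origin under its base
- spatula: bystander: narrow steel spatula, 180 mm long, lying on the bench to the right; origin under it
- tipbox: bystander: open green box with compartments, 120 x 85 x 60 mm, on the left of the bench; origin under its base
Not all that is in view belongs to the job. Leave any pink or turquoise look-alike of the part that bears stray_mid alone.

How it is judged (in metres and radians):
On the way, in this order (a step that is already met when the one before it is completed fails the run):
1. the fifth jar stands upright on the flat tray, let go (x of stray_mid in the frame of fence between -0.172 and 0 m and y of stray_mid in the frame of fence between -0.15 and 0.15 m and z of stray_mid in the frame of fence between 0.014 and 0.026 m and angle between stray_mid's own z axis and vertical below 0.12 rad and value of joint tray below 0.03 rad and contact force between the fingers and stray below 0.05 N and linear speed of stray below 0.03 m/s), for 0.2 s.
2. the tray is raised (over 0.2 rad) with all five jars on it (value of joint tray above 0.2 rad and x of jar1_mid in the frame of fence between -0.172 and 0 m and y of jar1_mid in the frame of fence between -0.15 and 0.15 m and z of jar1_mid in the frame of fence between 0.014 and 0.026 m and x of jar2_mid in the frame of fence between -0.172 and 0 m and y of jar2_mid in the frame of fence between -0.15 and 0.15 m and z of jar2_mid in the frame of fence between 0.014 and 0.026 m and x of jar3_mid in the frame of fence between -0.172 and 0 m and y of jar3_mid in the frame of fence between -0.15 and 0.15 m and z of jar3_mid in the frame of fence between 0.014 and 0.026 m and x of jar4_mid in the frame of fence between -0.172 and 0 m and y of jar4_mid in the frame of fence between -0.15 and 0.15 m and z of jar4_mid in the frame of fence between 0.014 and 0.026 m and x of stray_mid in the frame of fence between -0.172 and 0 m and y of stray_mid in the frame of fence between -0.15 and 0.15 m and z of stray_mid in the frame of fence between 0.014 and 0.026 m), for 0.1 s.
At the end, for the whole second after the job is handed in: All five jars stand upright (within 0.12 rad) on the tray floor in one row, each with its side within 4 mm of the fence, at rest, and the tray lies flat on its rest (below 0.03 rad) (x of jar1_mid in the frame of fence between -0.024 and -0.016 m and y of jar1_mid in the frame of fence between -0.14 and 0.14 m and z of jar1_mid in the frame of fence between 0.015 and 0.025 m and angle between each of jar1_mid, jar2_mid, jar3_mid, jar4_mid, stray_mid's own z axis and vertical below 0.12 rad and linear speed of each of jar1, jar2, jar3, jar4, stray below 0.02 m/s and x of jar2_mid in the frame of fence between -0.024 and -0.016 m and y of jar2_mid in the frame of fence between -0.14 and 0.14 m and z of jar2_mid in the frame of fence between 0.015 and 0.025 m and x of jar3_mid in the frame of fence between -0.024 and -0.016 m and y of jar3_mid in the frame of fence between -0.14 and 0.14 m and z of jar3_mid in the frame of fence between 0.015 and 0.025 m and x of jar4_mid in the frame of fence between -0.024 and -0.016 m and y of jar4_mid in the frame of fence between -0.14 and 0.14 m and z of jar4_mid in the frame of fence between 0.015 and 0.025 m and x of stray_mid in the frame of fence between -0.024 and -0.016 m and y of stray_mid in the frame of fence between -0.14 and 0.14 m and z of stray_mid in the frame of fence between 0.015 and 0.025 m and value of joint tray below 0.03 rad); the robot touches nothing.
It fails at once if a jar already on the tray is handled by the gripper (over 2 N) (contact force between any of the arm, the fingers and jar1 above 2 N or contact force between any of the arm, the fingers and jar2 above 2 N or contact force between any of the arm, the fingers and jar3 above 2 N or contact force between any of the arm, the fingers and jar4 above 2 N).
It fails at once if the fifth jar is dropped rather than set down (over 0.5 m/s while loose, the tray not raised) (contact force between the fingers and stray below 0.02 N and linear speed of stray above 0.5 m/s and value of joint tray below 0.05 rad).
It fails at once if the tray falls back instead of being lowered gently (faster than 1.3 rad/s) (velocity of joint tray below -1.3 rad/s).
It fails at once if anything else on the bench is displaced by more than 30 mm (distance of any of dropper, pot, beaker, flask, reagent, spatula, tipbox from where it was at the start of the episode above 0.03 m).
It also fails if it takes over 54 s, if anything falls off the work surface, if the arm or the gripper's body presses on something with over 40 N, if the wrist force passes 120 N, or if a joint passes its speed limit or range.

## Working session

There is one attempt and no reset: what is moved stays moved. The work goes in short steps, Python scripts to look and compute and a shell command to move; the robot and the scene stay as the last step left them, time stands still between calls to the robot, and variables do not carry over. Pictures are saved under pics/ and viewed, and the job is handed in when it is done.

```bash
mkdir -p pics; ls; python3 - <<'E'
from workcell import arm
import cv2
print(arm.sense()); print(arm.grasp_offset)
for n in ("scene","top"):
    d=arm.get_image(n); cv2.imwrite(f"pics/{n}0.png",d["pixels"][:,:,::-1]); print(n,d["K"],d["dist"],d["pose"])
E
```

```text
pics
{'time_s': 0.0, 'joint_positions': array([-7.05076111e+01,  2.81661325e+01,  8.93502803e+01, -9.84521916e-04,
        6.25484813e+01, -6.05014787e+00]), 'joint_velocities': array([-0.03551567, -0.01944335, -0.02786923,  0.07809016, -0.04141908,
       -0.02876293]), 'joint_torque': array([-1.43735309e-03, -6.18441868e+01, -2.61588532e+01, -1.74254228e-04,
        4.11501765e-03, -2.81690660e-05]), 'tcp_pos': array([ 0.26943332, -0.56369556,  0.23070528]), 'eef_rot': array([-1.79935375e+02, -5.97148026e-03,  2.55429877e+01]), 'ft_force': array([-0.77945464, -0.18412216, -0.7772527 ]), 'wrist_torque': array([-0.0326637 , -0.05291775,  0.02161095]), 'width': 0.08547384067036333}
0.0187
scene [[396.55606039   0.         257.88603786]
 [  0.         396.55606039 188.93843105]
 [  0.           0.           1.        ]] [-0.07218959  0.          0.          0.          0.        ] [[ 0.66142715 -0.43340366  0.61210734  1.324639  ]
 [ 0.7497297   0.40436011 -0.52383039 -0.59427954]
 [-0.02048178  0.8053907   0.59239035  0.82443354]
 [ 0.          0.          0.          1.        ]]
top [[382.8344342    0.         260.09613567]
 [  0.         382.8344342  189.09326959]
 [  0.           0.           1.        ]] [-0.02347651  0.          0.          0.          0.        ] [[ 1.57225354e-02  9.87352755e-01 -1.57757218e-01  3.59969442e-01]
 [-9.99875720e-01  1.53425337e-02 -3.62638549e-03  5.60457685e-02]
 [-1.16012626e-03  1.57794628e-01  9.87471270e-01  1.26112326e+00]
 [ 0.00000000e+00  0.00000000e+00  0.00000000e+00  1.00000000e+00]]
```

View pics/scene0.png

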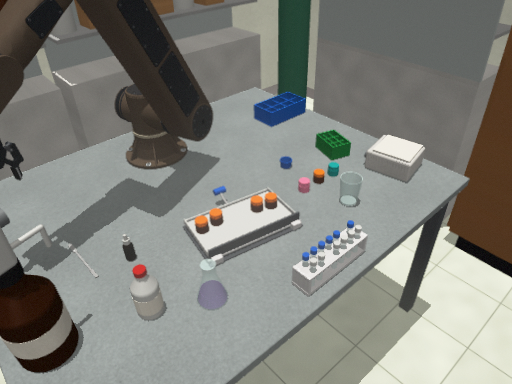

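View pics/top0.png

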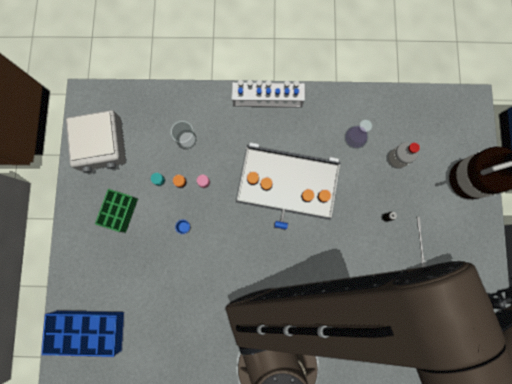

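Top view: the white tray is at (290,183) with its handle at (281,225). Candidates for the stray are orange (179,181), turquoise (157,179) and pink (203,181). The description selects the orange one. I'll check it in a close crop and measure it.

```bash
cat > h.py <<'E'
import numpy as np, cv2
from workcell import arm
def ray(d,uv):
    p=cv2.undistortPoints(np.array([[uv]],float),d["K"],np.array(d["dist"]))[0,0]
    v=d["pose"][:3,:3]@np.array([p[0],-p[1],-1.0]); return d["pose"][:3,3],v
def onz(d,uv,z):
    o,v=ray(d,uv); return o+v*(z-o[2])/v[2]
def tri(a,ua,b,ub):
    o1,v1=ray(a,ua);o2,v2=ray(b,ub);v1/=np.linalg.norm(v1);v2/=np.linalg.norm(v2)
    t=np.linalg.lstsq(np.c_[v1,-v2],o2-o1,rcond=None)[0]
    p,q=o1+v1*t[0],o2+v2*t[1]; return (p+q)/2,np.linalg.norm(p-q)
def blobs(d,lo,hi,amin=8):
    h=cv2.cvtColor(d["pixels"],cv2.COLOR_RGB2HSV); m=cv2.inRange(h,np.array(lo),np.array(hi))
    n,_,s,c=cv2.connectedComponentsWithStats(m)
    return [(c[i],s[i]) for i in range(1,n) if s[i][4]>=amin]
OR=((5,180,120),(16,255,255)); BL=((105,150,60),(125,255,255))
E
python3 - <<'E'
from h import *
T=arm.get_image("top");S=arm.get_image("scene")
for n,d in(("top",T),("scene",S)):
    for nm,c in(("OR",OR),("BL",BL)):
        for c_,s in blobs(d,*c):
            print(n,nm,c_.round(1),s[:5], [onz(d,c_,z)[:2].round(4) for z in (0.04,0.063)] if nm=="OR" else onz(d,c_,0.048 if 1 else 0)[:2].round(4))
a=cv2.resize(T["pixels"][140:240,140:240,::-1],(400,400),interpolation=2)
b=cv2.resize(T["pixels"][130:240,230:350,::-1],(440,400),interpolation=2)
c=cv2.resize(S["pixels"][130:200,280:380,::-1],(571,400),interpolation=2)
cv2.imwrite("pics/crop1.png",np.hstack([a[:,:],b[:,:390]])); cv2.imwrite("pics/crop2.png",c)
E
```

```text
top OR [177.3 182.4] [174 177  10  10  19] [array([0.573 , 0.3294]), array([0.569 , 0.3242])]
top OR [304.7 198.7] [302 196   7   5   9] [array([ 0.5261, -0.0834]), array([ 0.523 , -0.0807])]
top BL [240.   90.2] [239  88   3   6  16] [0.8885 0.1332]
top BL [258.7  90.6] [257  88   4   6  16] [0.8881 0.0705]
top BL [267.9  90.5] [267  88   3   6  16] [0.8888 0.0397]
top BL [277.1  91.1] [276  89   3   5  14] [0.887  0.0088]
top BL [286.4  90.8] [285  88   4   6  16] [ 0.8889 -0.0223]
top BL [295.9  90.9] [295  89   3   5  14] [ 0.8891 -0.0544]
top BL [182.3 226.3] [176 220  14  13 135] [0.4307 0.3048]
top BL [280.7 224.7] [275 222  12   7  65] [ 0.4406 -0.0065]
top BL [ 82.6 333.2] [  42  311   81   45 3172] [0.0999 0.5955]
scene OR [318.8 172.9] [314 170  10   7  62] [array([0.5891, 0.3191]), array([0.6107, 0.2923])]
scene OR [270.5 196.1] [266 193  10   7  55] [array([0.5714, 0.1034]), array([0.5934, 0.083 ])]
scene OR [256.5 199.4] [252 197  10   6  53] [array([0.5537, 0.0587]), array([0.5763, 0.0395])]
scene OR [215.1 212.2] [210 209  11   7  63] [array([ 0.5149, -0.0787]), array([ 0.5386, -0.0938])]
scene OR [200.6 219.8] [196 216  11   8  68] [array([ 0.5139, -0.1326]), array([ 0.5377, -0.1462])]
scene BL [279.5 108.2] [ 255   92   51   34 1161] [0.1221 0.5775]
scene BL [286.1 160.6] [281 157  11  10  74] [0.4618 0.2833]
scene BL [219.2 189.5] [214 187  11   6  42] [ 0.4371 -0.0035]
scene BL [350.3 223.5] [348 221   6   7  31] [0.8371 0.1777]
scene BL [336.5 232.8] [334 231   6   5  26] [0.8352 0.1165]
scene BL [329.1 238. ] [327 236   6   5  24] [0.8349 0.0848]
scene BL [321.5 243.2] [319 241   6   5  25] [0.8343 0.0532]
scene BL [313.6 248.9] [311 247   6   5  25] [0.8342 0.0205]
scene BL [305.6 254.8] [303 253   6   5  25] [ 0.8345 -0.0117]
```

View pics/crop1.png

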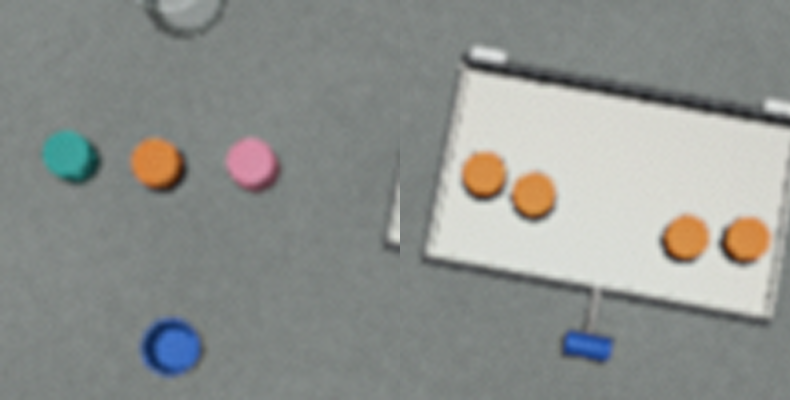

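View pics/crop2.png

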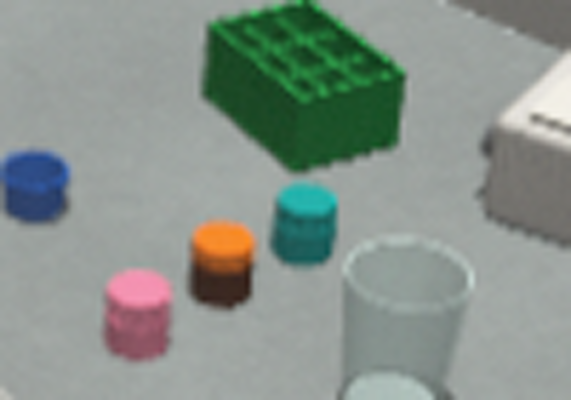

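```bash
sed -i 's/^OR=.*;/OR=((4,120,100),(20,255,255));/' h.py; python3 - <<'E'
from h import *
T=arm.get_image("top");S=arm.get_image("scene")
print("px hsv",cv2.cvtColor(T["pixels"],cv2.COLOR_RGB2HSV)[178:184,176:183].tolist()[2:4])
tb=blobs(T,*OR); sb=blobs(S,*OR)
for c,s in tb: print("top",c.round(1),s,[onz(T,c,z)[:2].round(4) for z in (0.04,0.063)])
for c,s in sb: print("scene",c.round(1),s)
for ct,s in tb:
  for cs,s2 in sb:
    p,e=tri(T,ct,S,cs)
    if e<0.006: print(ct.round(),cs.round(),p.round(4),round(e,4))
for cs in [(219.2,189.5)]: print("handle",tri(T,(280.7,224.7),S,cs), onz(T,(280.7,224.7),0.052))
# white tray & dark fence
h=cv2.cvtColor(T["pixels"],cv2.COLOR_RGB2HSV)
m=cv2.inRange(h,(0,0,200),(180,40,255)); 
cs,_=cv2.findContours(m,cv2.RETR_EXTERNAL,cv2.CHAIN_APPROX_SIMPLE)
for c in cs:
    if cv2.contourArea(c)>2000:
        r=cv2.minAreaRect(c)
        if 200<r[0][0]<350 and 140<r[0][1]<230:
            b=cv2.boxPoints(r); print(r)
            for q in b: print(q.round(1),onz(T,q,0.023)[:2].round(4))
            print("ctr",onz(T,r[0],0.023))
E
```

```text
px hsv [[[14, 179, 211], [14, 176, 212], [14, 175, 213], [14, 176, 210], [14, 176, 211], [14, 177, 212], [14, 176, 213]], [[14, 179, 210], [14, 175, 214], [14, 176, 210], [14, 176, 212], [14, 174, 214], [14, 174, 213], [14, 175, 211]]]
top [252.4 177.8] [247 172  11  12 104] [array([0.5919, 0.086 ]), array([0.5875, 0.0854])]
top [178.6 180.3] [173 175  13  12 114] [array([0.5797, 0.3255]), array([0.5756, 0.3204])]
top [266.1 183.4] [261 178  11  12 104] [array([0.5742, 0.0415]), array([0.5701, 0.0418])]
top [307.6 195. ] [302 190  12  11 106] [array([ 0.5381, -0.0927]), array([ 0.5348, -0.0899])]
top [324.1 195.4] [319 190  11  12 108] [array([ 0.5376, -0.146 ]), array([ 0.5342, -0.1422])]
scene [163.3   5.7] [152   0  22  14 225]
scene [212.6   1.2] [205   0  18   5  54]
scene [90.1 23.6] [88 19  5  9 19]
scene [318.7 172.9] [314 169  11   9  81]
scene [270.4 197.3] [265 192  12  11 108]
scene [256.2 200.3] [251 195  12  11 107]
scene [215.4 213.4] [209 208  13  12 115]
scene [200.7 221.1] [195 215  13  13 125]
[252. 178.] [270. 197.] [0.5894 0.0859 0.0542] 0.0006
[179. 180.] [319. 173.] [0.5814 0.3275 0.0325] 0.0008
[266. 183.] [256. 200.] [0.5716 0.0418 0.0553] 0.0002
[308. 195.] [215. 213.] [ 0.5358 -0.0911  0.0552] 0.0004
[324. 195.] [201. 221.] [ 0.535  -0.1441  0.0551] 0.0014
handle (array([ 0.44068429, -0.00609398,  0.05111779]), np.float64(0.00046384990009106327)) [ 0.44049632 -0.00624113  0.052     ]
((287.51458740234375, 182.52120971679688), (91.73657989501953, 50.65723419189453), 10.491477012634277)
[237.8 199.1] [0.5237 0.1328]
[247.  149.3] [0.6915 0.1062]
[337.2 166. ] [ 0.6392 -0.1934]
[328.  215.8] [ 0.4736 -0.1609]
ctr [ 0.58102527 -0.02910276  0.023     ]
```

Top crop: the orange lid is the middle of three, at crop (157,163) which is pixel (179,180), between the turquoise and pink look-alikes. In the scene view its body is amber. The stray is at (0.580, 0.326) and its triangulated lid height of ~0.033–0.04 fits the 40 mm jar. The tray centre is at (0.581, -0.029) with yaw ≈ -10°, and the handle is at (0.440, -0.006, 0.05).

First I'll yaw to 80° so the jaws open along the tray's x.

```bash
python3 -m crank '[[[0,0,0],[0,0,-0.119]],[[0,0,0],[0,0,-0.119]],[[0,0,0],[0,0,-0.119]],[[0,0,0],[0,0,-0.119]],[[0,0,0],[0,0,-0.119]],[[0,0,0],[0,0,-0.119]],[[0,0,0],[0,0,-0.119]],[[0,0,0],[0,0,-0.119]]]' 8.5 30
cat > go.py <<'E'
import sys
from h import *
from scipy.spatial.transform import Rotation as R
s=arm.sense(); t=np.array([float(v) for v in sys.argv[1:4]])
r=R.from_euler('xyz',s["eef_rot"],degrees=True)
print("t",s["time_s"],"tcp",s["tcp_pos"].round(4),"rot",s["eef_rot"].round(2),"j",s["joint_positions"].round(1),"F",s["ft_force"].round(1),"w",round(s["width"],4))
print("tool shift cm",(r.inv().apply(t-s["tcp_pos"])*100).round(2))
if len(sys.argv)>4:
    g=R.from_euler('xyz',[180,0,float(sys.argv[4])],degrees=True); print("rotvec",(r.inv()*g).as_rotvec().round(4))
E
python3 go.py 0.5 -0.2 0.23 80
```

```text
time_s: 0.97
tcp_pos: [0.2695, -0.5639, 0.2313]
eef_rot: [-180.0, -0.0, 80.4]
ft_force: [-0.7, -0.5, 0.0]
width: 0.0849
t 0.9667 tcp [ 0.2695 -0.5639  0.2313] rot [-180.     -0.     80.42] j [-70.5  28.1  89.3  -0.   62.6 -60.9] F [-0.7 -0.5  0. ] w 0.0849
tool shift cm [39.72 16.68  0.13]
rotvec [-0.     -0.0001  0.0074]
```

```bash
python3 -m crank '[[[3.8,1.6,0],[0,0,0.007]],[[3.8,1.6,0],[0,0,0]],[[3.8,1.6,0],[0,0,0]],[[3.8,1.6,0],[0,0,0]],[[3.8,1.6,0],[0,0,0]],[[3.8,1.6,0],[0,0,0]],[[3.8,1.6,0],[0,0,0]],[[3.8,1.6,0],[0,0,0]],[[3.8,1.6,0],[0,0,0]],[[3.8,1.6,0],[0,0,0]]]'
python3 go.py 0.58 0.3255 0.12 80
```

```text
time_s: 1.8
tcp_pos: [0.4955, -0.2167, 0.2315]
eef_rot: [180.0, 0.0, 79.7]
ft_force: [0.1, -0.5, 0.8]
width: 0.0852
t 1.8 tcp [ 0.4955 -0.2167  0.2315] rot [1.7998e+02 1.0000e-02 7.9680e+01] j [-30.6  21.3 101.2  -0.   57.5 -20.3] F [ 0.1 -0.5  0.8] w 0.0852
tool shift cm [54.85 -1.4  11.14]
rotvec [ 0.0003  0.0002 -0.0056]
```

```bash
python3 -m crank '[[[4,-0.1,0],[0,0,0]],[[4,-0.1,0],[0,0,0]],[[4,-0.1,0],[0,0,0]],[[4,-0.1,0],[0,0,0]],[[4,-0.1,0],[0,0,0]],[[4,-0.1,0],[0,0,0]],[[4,-0.1,0],[0,0,0]],[[4,-0.1,0],[0,0,0]],[[4,-0.1,0],[0,0,0]],[[4,-0.1,0],[0,0,0]]]' >/dev/null
python3 -m crank '[[[3.7,-0.1,0.5],[0,0,0]],[[3.7,-0.1,1],[0,0,0]],[[3,-0.1,2.5],[0,0,0]],[[2.5,-0.1,2.5],[0,0,0]],[[0,0,2.5],[0,0,0]],[[0,0,2],[0,0,0]],[[0,0,0],[0,0,0]],[[0,0,0],[0,0,0]]]'
python3 - <<'E'
from h import *
for n in("top","scene"):
    d=arm.get_image(n); cv2.imwrite(f"pics/{n}1.png",d["pixels"][:,:,::-1])
E
python3 go.py 0.58 0.3255 0.003 80
```

```text
time_s: 3.3
tcp_pos: [0.5754, 0.3043, 0.1208]
eef_rot: [-179.9, 0.1, 79.7]
ft_force: [-0.1, 0.0, 0.6]
width: 0.0847
t 3.4 tcp [0.5763 0.3044 0.1228] rot [ 1.799e+02 -5.000e-02  7.967e+01] j [22.  36.8 91.4 -0.  51.6 32.4] F [-0.8  0.3  0.2] w 0.0851
tool shift cm [ 2.13 -0.04 11.98]
rotvec [ 0.0017 -0.0009 -0.0058]
```

View pics/scene1.png

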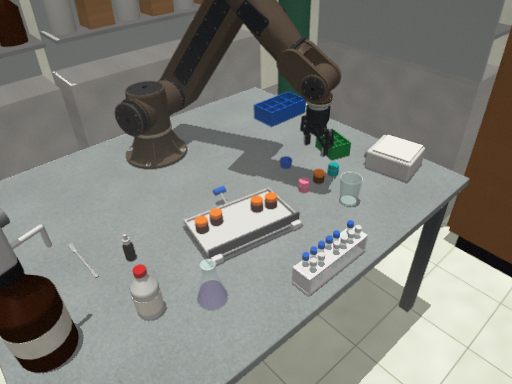

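The scene view shows the gripper above the orange jar at (319,176), with the pink (304,185) and turquoise (333,168) jars clear along y. I'll correct sideways, then descend.

```bash
python3 -m crank '[[[1.1,0,0],[0,0,-0.006]],[[1,0,1],[0,0,0]],[[0,0,2],[0,0,0]],[[0,0,2.2],[0,0,0]],[[0,0,2.2],[0,0,0]],[[0,0,2],[0,0,0]],[[0,0,1.3],[0,0,0]],[[0,0,0.7],[0,0,0]],[[0,0,0.2],[0,0,0]],[[0,0,0],[0,0,0]]]'
python3 go.py 0.58 0.3255 0.006 80
```

```text
time_s: 4.23
tcp_pos: [0.5796, 0.3254, 0.0054]
eef_rot: [180.0, -0.0, 80.0]
ft_force: [-0.0, 1.0, -0.2]
width: 0.0845
t 4.2333 tcp [0.5796 0.3254 0.0054] rot [ 1.7998e+02 -1.0000e-02  8.0040e+01] j [23.6 46.5 92.8 -0.  40.7 33.6] F [-0.   1.  -0.2] w 0.0845
tool shift cm [ 0.02  0.04 -0.06]
rotvec [ 0.0003 -0.0001  0.0007]
```

```bash
python3 -m crank '[[[0,0,0],[0,0,0]],[[0,0,0],[0,0,0]],[[0,0,0],[0,0,0]],[[0,0,0],[0,0,0]],[[0,0,0],[0,0,0]],[[0,0,0],[0,0,0]],[[0,0,0],[0,0,0]],[[0,0,0],[0,0,0]]]' 3 30
python3 go.py 0.58 0.3255 0.006 80
```

```text
time_s: 4.9
tcp_pos: [0.5797, 0.3252, 0.0062]
eef_rot: [179.9, -0.0, 80.0]
ft_force: [-0.4, -1.4, 7.0]
width: 0.0391
t 4.9 tcp [0.5797 0.3252 0.0062] rot [ 1.7994e+02 -3.0000e-02  8.0030e+01] j [23.6 46.5 92.8 -0.  40.7 33.6] F [-0.4 -1.4  7. ] w 0.0391
tool shift cm [0.04 0.02 0.02]
rotvec [ 0.0011 -0.0006  0.0005]
```

The width is 39 mm, so the jar is gripped. The 7 N upward force means the tips have swung forward onto the bench. Lifting.

```bash
python3 -m crank '[[[0,0,-0.5],[0,0,0]],[[0,0,-1],[0,0,0]],[[0,0,-2],[0,0,0]],[[0,0,-2.5],[0,0,0]],[[0,0,-2.5],[0,0,0]],[[0,0,-2.5],[0,0,0]],[[0,0,-1],[0,0,0]],[[0,0,0],[0,0,0]],[[0,0,0],[0,0,0]]]'
python3 - <<'E'
from h import *
for n in("top","scene"):
    d=arm.get_image(n); cv2.imwrite(f"pics/{n}2.png",d["pixels"][:,:,::-1])
E
python3 go.py 0.581 -0.029 0.12 80
```

```text
time_s: 5.65
tcp_pos: [0.5791, 0.325, 0.1251]
eef_rot: [180.0, -0.0, 80.0]
ft_force: [-0.9, -0.0, -1.2]
width: 0.039
t 5.75 tcp [0.5787 0.3248 0.1237] rot [-1.7989e+02  8.0000e-02  8.0030e+01] j [23.6 37.7 89.3 -0.  53.1 33.6] F [ 0.5  0.1 -0.8] w 0.0393
tool shift cm [-34.8    6.35   0.41]
rotvec [-0.0019  0.0014  0.0005]
```

View pics/scene2.png

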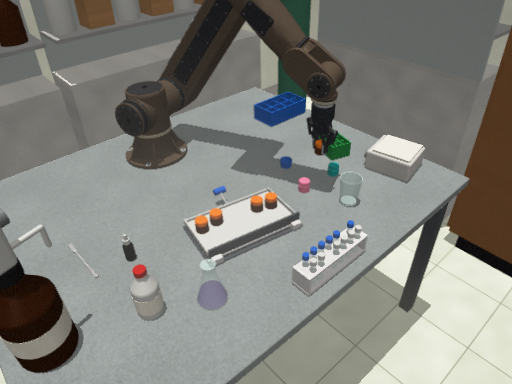

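The jar is held between the fingers at (318,145), and the look-alikes are untouched. Carrying it over the tray.

```bash
python3 -m crank '[[[-1.5,0.3,0],[0,0,0]],[[-3,0.5,0],[0,0,0]],[[-4,0.75,0],[0,0,0]],[[-4,0.75,0],[0,0,0]],[[-4,0.75,0],[0,0,0]],[[-4,0.7,0],[0,0,0]],[[-4,0.7,0],[0,0,0]],[[-4,0.7,0],[0,0,0]],[[-3.5,0.7,0],[0,0,0]],[[-1.8,0.3,0],[0,0,0]]]' >/dev/null
python3 -m crank '[[[-0.8,0.1,0],[0,0,0]],[[0,0,0],[0,0,0]],[[0,0,0],[0,0,0]]]'
python3 - <<'E'
from h import *
for n in("top","scene"):
    d=arm.get_image(n); cv2.imwrite(f"pics/{n}3.png",d["pixels"][:,:,::-1])
E
python3 go.py 0.581 -0.029 0.031 80
```

```text
time_s: 6.83
tcp_pos: [0.5806, -0.0263, 0.1247]
eef_rot: [-179.9, -0.0, 80.0]
ft_force: [0.0, 0.3, -0.6]
width: 0.0396
t 6.9333 tcp [ 0.5808 -0.0253  0.1249] rot [-179.96   -0.     80.1 ] j [ -9.   31.9 101.7   0.   46.4   0.9] F [ 0.1  0.3 -0.4] w 0.0392
tool shift cm [-0.36  0.09  9.39]
rotvec [-0.0007 -0.      0.0017]
```

View pics/scene3.png

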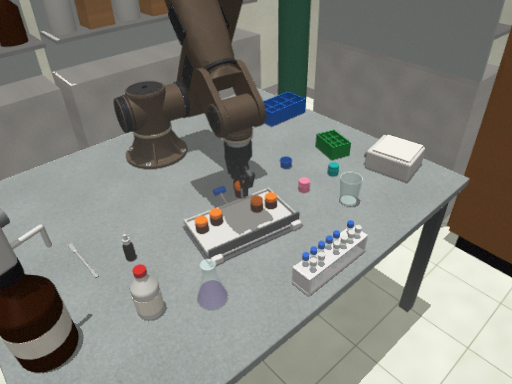

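```bash
python3 -m crank '[[[-0.35,0.05,0.8],[0,0,0]],[[0,0,1.5],[0,0,0]],[[0,0,2],[0,0,0]],[[0,0,2],[0,0,0]],[[0,0,1.3],[0,0,0]],[[0,0,0.7],[0,0,0]],[[0,0,0.3],[0,0,0]],[[0,0,0.3],[0,0,0]],[[0,0,0],[0,0,0]]]'
python3 go.py 0.581 -0.029 0.029 80
```

```text
time_s: 7.68
tcp_pos: [0.581, -0.0298, 0.0363]
eef_rot: [180.0, 0.0, 80.1]
ft_force: [-0.2, -0.7, -0.8]
width: 0.0392
t 7.6833 tcp [ 0.581  -0.0298  0.0363] rot [179.99   0.    80.06] j [ -9.4  39.4 104.8  -0.   35.8   0.5] F [-0.2 -0.7 -0.8] w 0.0392
tool shift cm [ 0.08 -0.02  0.73]
rotvec [0.0002 0.0001 0.001 ]
```

```bash
python3 -m crank '[[[0,0,0.3],[0,0,0]],[[0,0,0.15],[0,0,0]],[[0,0,0.1],[0,0,0]],[[0,0,0.05],[0,0,0]],[[0,0,0],[0,0,0]]]'
python3 -m crank '[[[0,0,0.1],[0,0,0]],[[0,0,0],[0,0,0]]]'
```

```text
time_s: 8.1
tcp_pos: [0.5809, -0.0301, 0.0304]
eef_rot: [180.0, 0.0, 80.0]
ft_force: [-0.8, -0.2, -0.4]
width: 0.0395
time_s: 8.27
tcp_pos: [0.5809, -0.0301, 0.0293]
eef_rot: [180.0, 0.0, 80.0]
ft_force: [-0.1, 0.1, 0.1]
width: 0.039
```

```bash
python3 -m crank '[[[0,0,0.1],[0,0,0]],[[0,0,0],[0,0,0]]]'; python3 -m crank '[[[0,0,0.08],[0,0,0]],[[0,0,0],[0,0,0]]]'
```

```text
time_s: 8.43
tcp_pos: [0.581, -0.0301, 0.0291]
eef_rot: [180.0, 0.0, 80.0]
ft_force: [-3.0, -0.3, 9.7]
width: 0.0393
time_s: 8.6
tcp_pos: [0.581, -0.0301, 0.0291]
eef_rot: [179.9, 0.0, 80.0]
ft_force: [-6.1, 0.4, 18.3]
width: 0.0389
```

The force shows contact with the tray floor. I'll ease off and release.

```bash
python3 -m crank '[[[0,0,-0.1],[0,0,0]],[[0,0,-0.04],[0,0,0]],[[0,0,0],[0,0,0]]]'; python3 -m crank '[[[0,0,0],[0,0,0]],[[0,0,0],[0,0,0]],[[0,0,0],[0,0,0]],[[0,0,0],[0,0,0]],[[0,0,0],[0,0,0]]]' 6.5; python3 -m crank '[[[0,0,-1],[0,0,0]],[[0,0,-2],[0,0,0]],[[0,0,-3],[0,0,0]],[[0,0,-3],[0,0,0]],[[0,0,-2],[0,0,0]],[[0,0,-1],[0,0,0]]]'
python3 - <<'E'
from h import *
for n in("top","scene"):
    d=arm.get_image(n); cv2.imwrite(f"pics/{n}4.png",d["pixels"][:,:,::-1])
    if n=="scene": cv2.imwrite("pics/crop4.png",cv2.resize(d["pixels"][160:280,160:320,::-1],(800,600),interpolation=2))
E
python3 go.py 0.4405 -0.006 0.15 -9.9
```

```text
time_s: 8.85
tcp_pos: [0.581, -0.0301, 0.0291]
eef_rot: [180.0, 0.0, 80.0]
ft_force: [-1.4, 0.6, 6.5]
width: 0.0391
time_s: 9.27
tcp_pos: [0.5809, -0.03, 0.0287]
eef_rot: [-180.0, 0.0, 80.0]
ft_force: [0.0, 0.4, -1.0]
width: 0.0654
time_s: 9.77
tcp_pos: [0.5817, -0.0301, 0.1524]
eef_rot: [179.8, 0.0, 80.0]
ft_force: [0.9, -0.7, -0.0]
width: 0.0652
t 9.8667 tcp [ 0.5814 -0.0301  0.1507] rot [179.81   0.    80.04] j [ -9.5  29.9 100.5  -0.   49.4   0.5] F [-0.1 -0.6 -0.9] w 0.065
tool shift cm [ -0.06 -14.3    0.03]
rotvec [ 0.0027 -0.0026  1.5697]
```

View pics/crop4.png

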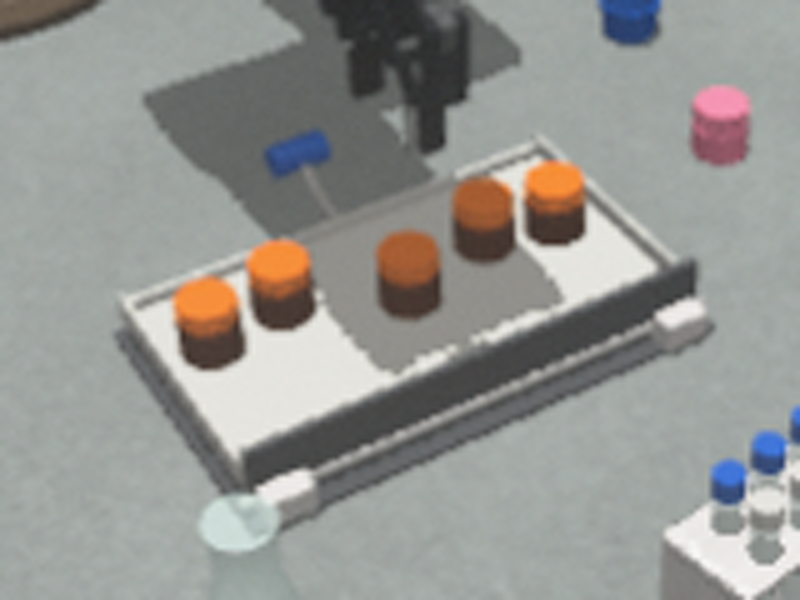

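The five jars stand upright on the tray. The new one is in the middle at crop (408,272), and the handle is free at crop (298,152). Next I go over the handle and turn the jaws parallel to its axis.

```bash
python3 -m crank '[[[0,-1.5,0],[0,0,0]],[[0,-2.8,0],[0,0,0]],[[0,-3.5,0],[0,0,0]],[[0,-3.5,0],[0,0,0]],[[0,-2,0],[0,0,0.05]],[[0,-1,0],[0,0,0.12]],[[0,0,0],[0,0,0.12]],[[0,0,0],[0,0,0.12]],[[0,0,0],[0,0,0.12]],[[0,0,0],[0,0,0.12]]]' 8.5
python3 -m crank '[[[0,0,0],[0,0,0.12]],[[0,0,0],[0,0,0.12]],[[0,0,0],[0,0,0.12]],[[0,0,0],[0,0,0.12]],[[0,0,0],[0,0,0.12]],[[0,0,0],[0,0,0.12]],[[0,0,0],[0,0,0.12]],[[0,0,0],[0,0,0.08]],[[0,0,0],[0,0,0]]]'
python3 - <<'E'
from h import *
S=arm.get_image("scene");T=arm.get_image("top")
for n,d in (("s",S),("t",T)):
  for c,s in blobs(d,*BL): print(n,c.round(1),s[4]) if s[4]<100 else 0
for ct,_ in blobs(T,*OR): print(ct.round(1),onz(T,ct,.063)[:2].round(4))
cv2.imwrite("pics/crop5.png",cv2.resize(S["pixels"][140:260,160:320,::-1],(800,600),interpolation=2))
E
python3 go.py 0.440 -0.006 0.029 -9.9
```

```text
time_s: 10.7
tcp_pos: [0.4394, -0.0047, 0.1477]
eef_rot: [-179.9, 0.1, 42.4]
ft_force: [0.3, -0.7, -0.2]
width: 0.085
time_s: 11.45
tcp_pos: [0.4395, -0.0047, 0.1477]
eef_rot: [180.0, 0.1, -10.1]
ft_force: [-0.4, -0.7, -0.8]
width: 0.0851
s [286. 161.] 79
s [218.7 189.2] 16
s [350.2 223.7] 35
s [336.5 232.8] 26
s [329.1 238. ] 24
s [321.4 243.2] 24
s [313.7 248.9] 24
s [305.6 254.8] 25
t [240.   90.2] 16
t [258.8  90.6] 15
t [267.9  90.5] 16
t [277.1  91.1] 14
t [286.5  90.9] 14
t [295.9  90.9] 14
[252.4 177.8] [0.5875 0.0854]
[287.6 180.9] [ 0.5792 -0.0266]
[266.1 183.4] [0.5701 0.0418]
[307.7 194.4] [ 0.5368 -0.0903]
[324.1 195.4] [ 0.5342 -0.1422]
t 11.55 tcp [ 0.4397 -0.0047  0.1481] rot [ 1.7999e+02  9.0000e-02 -9.7500e+00] j [ -9.2  20.5 119.7  -0.   39.9  90.5] F [ 0.2 -0.4 -0. ] w 0.0853
tool shift cm [ 0.07  0.12 11.91]
rotvec [0.0001 0.0016 0.0026]
```

View pics/crop5.png

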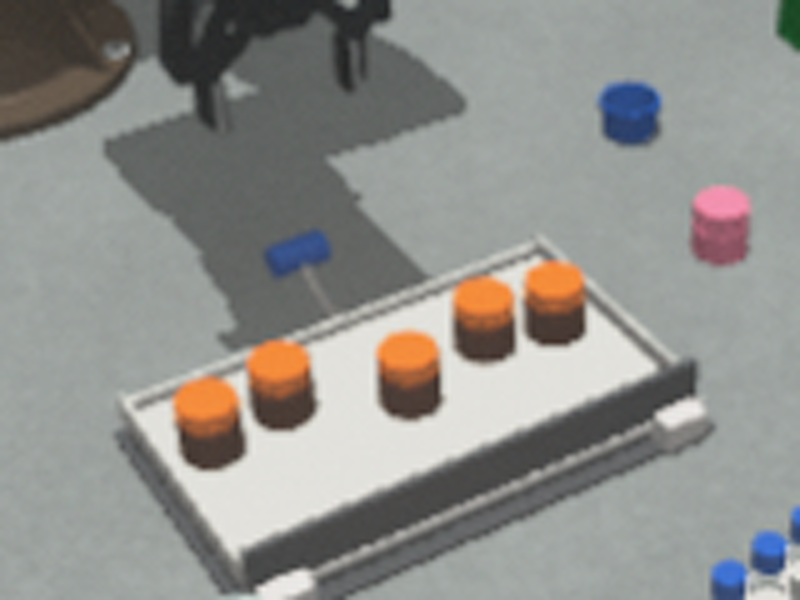

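The jaws straddle the handle ends: fingers at crop (210,110) and (348,70), handle at (298,252). The jars are undisturbed. Descending and gripping.

```bash
python3 -m crank '[[[0.1,0.1,1],[0,0,0]],[[0,0,2],[0,0,0]],[[0,0,2.3],[0,0,0]],[[0,0,2.2],[0,0,0]],[[0,0,2],[0,0,0]],[[0,0,1.4],[0,0,0]],[[0,0,0.7],[0,0,0]],[[0,0,0.2],[0,0,0]],[[0,0,0],[0,0,0]]]'
python3 -m crank '[[[0,0,0],[0,0,0]],[[0,0,0],[0,0,0]],[[0,0,0],[0,0,0]],[[0,0,0],[0,0,0]],[[0,0,0],[0,0,0]],[[0,0,0],[0,0,0]],[[0,0,0],[0,0,0]]]' 3 50
python3 go.py 0.440 -0.006 0.029 -9.9
```

```text
time_s: 12.3
tcp_pos: [0.4408, -0.006, 0.0306]
eef_rot: [180.0, 0.0, -9.9]
ft_force: [-0.3, 0.5, 0.6]
width: 0.0853
time_s: 12.88
tcp_pos: [0.4412, -0.0062, 0.0317]
eef_rot: [180.0, -0.1, -9.9]
ft_force: [-1.6, -2.7, 8.9]
width: 0.0393
t 12.8833 tcp [ 0.4412 -0.0062  0.0317] rot [ 1.7999e+02 -8.0000e-02 -9.9000e+00] j [ -9.4  33.7 124.8  -0.   21.4  90.6] F [-1.6 -2.7  8.9] w 0.0393
tool shift cm [-0.12  0.    0.27]
rotvec [ 0.0002 -0.0013 -0.0001]
```

The handle is gripped: 39.3 mm wide against its 40 mm length. I'll raise it along the hinge arc, turning the tool with the tray. Each 0.02 rad needs about 0.032 cm along x, -0.46 cm along z and -0.02 rad about tool y. I start gently.

```bash
python3 -m crank '[[[0.015,0,-0.23],[0,-0.01,0]],[[0.015,0,-0.23],[0,-0.01,0]],[[0.032,0,-0.46],[0,-0.02,0]],[[0.032,0,-0.46],[0,-0.02,0]],[[0.032,0,-0.46],[0,-0.02,0]],[[0.015,0,-0.23],[0,-0.01,0]]]'
python3 - <<'E'
from h import *
S=arm.get_image("scene")
cv2.imwrite("pics/crop6.png",cv2.resize(S["pixels"][120:270,150:350,::-1],(800,600),interpolation=2))
E
python3 go.py 0.440 -0.006 0.029 -9.9
```

```text
time_s: 13.38
tcp_pos: [0.4432, -0.0065, 0.052]
eef_rot: [180.0, 5.2, -9.9]
ft_force: [-0.4, -3.6, -4.0]
width: 0.0393
t 13.4333 tcp [ 0.4432 -0.0065  0.052 ] rot [179.98   5.24  -9.91] j [-9.400e+00  3.240e+01  1.207e+02  1.000e-01  3.210e+01  9.040e+01] F [-1.1 -3.3 -4.3] w 0.0391
tool shift cm [-0.11  0.    2.33]
rotvec [ 0.0003  0.0915 -0.0002]
```

View pics/crop6.png

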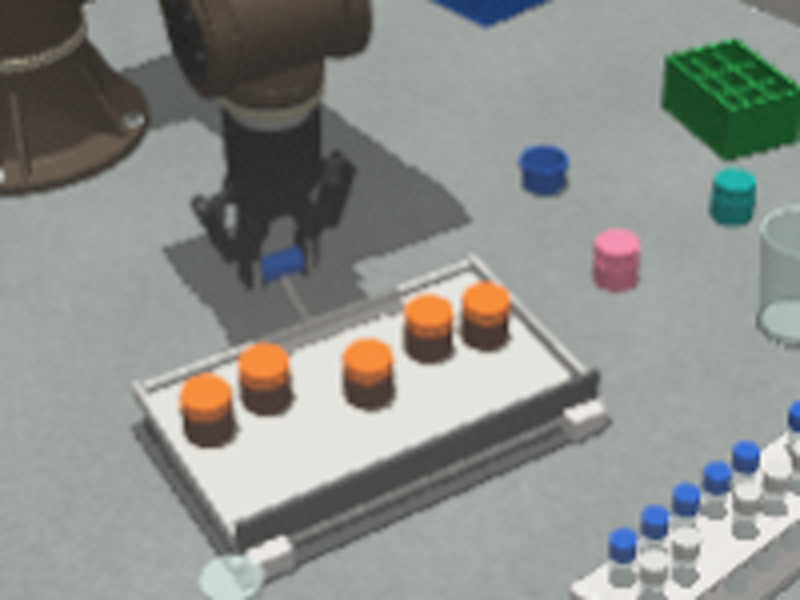

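The tray is rising with the handle held at crop (283,264). Forces are low and the jars haven't moved. Continuing, more slowly once past 0.2 rad.

```bash
python3 -m crank '[[[0.015,0,-0.23],[0,-0.01,0]],[[0.032,0,-0.46],[0,-0.02,0]],[[0.032,0,-0.46],[0,-0.02,0]],[[0.032,0,-0.46],[0,-0.02,0]],[[0.032,0,-0.46],[0,-0.02,0]],[[0.015,0,-0.23],[0,-0.01,0]],[[0.015,0,-0.23],[0,-0.01,0]],[[0.015,0,-0.23],[0,-0.01,0]],[[0.015,0,-0.23],[0,-0.01,0]],[[0.015,0,-0.23],[0,-0.01,0]]]'
python3 -m crank '[[[0.015,0,-0.23],[0,-0.01,0]],[[0.015,0,-0.23],[0,-0.01,0]],[[0.015,0,-0.23],[0,-0.01,0]],[[0.015,0,-0.23],[0,-0.01,0]],[[0.015,0,-0.23],[0,-0.01,0]],[[0,0,0],[0,0,0]]]'
python3 - <<'E'
from h import *
S=arm.get_image("scene")
cv2.imwrite("pics/crop7.png",cv2.resize(S["pixels"][120:270,150:350,::-1],(800,600),interpolation=2))
E
python3 go.py 0.440 -0.006 0.029 -9.9
```

```text
time_s: 14.27
tcp_pos: [0.4499, -0.0077, 0.0829]
eef_rot: [180.0, 13.2, -9.9]
ft_force: [-0.9, -5.6, -4.1]
width: 0.039
time_s: 14.77
tcp_pos: [0.4534, -0.0083, 0.0941]
eef_rot: [180.0, 16.1, -9.9]
ft_force: [-2.4, -5.7, -3.1]
width: 0.0391
t 14.8167 tcp [ 0.4534 -0.0083  0.0939] rot [179.98  16.08  -9.91] j [-9.500e+00  3.180e+01  1.117e+02  1.000e-01  5.260e+01  9.040e+01] F [-1.1 -5.5 -3.5] w 0.0393
tool shift cm [0.49 0.   6.62]
rotvec [ 3.000e-04  2.806e-01 -2.000e-04]
```

View pics/crop7.png

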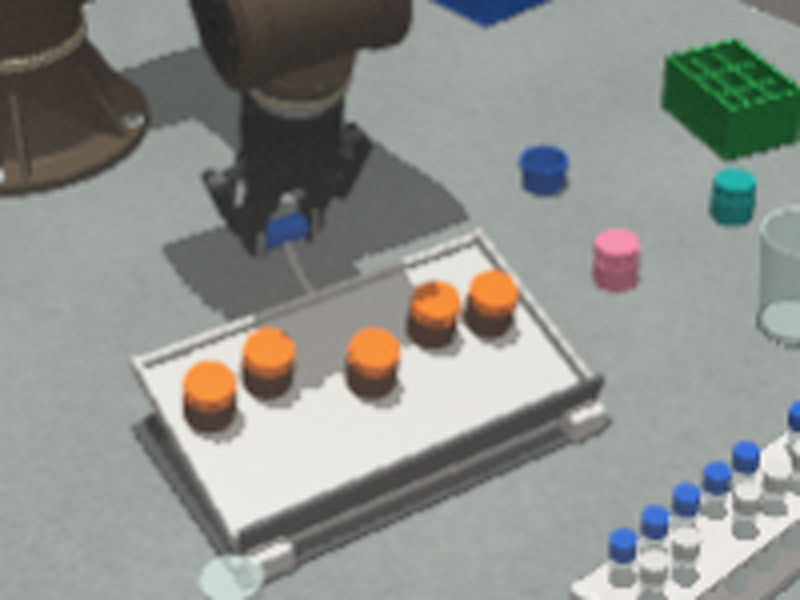

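The tray is at ~0.28 rad and nothing has slid yet. I'll keep going slowly.

```bash
python3 -m crank '[[[0.008,0,-0.115],[0,-0.005,0]],[[0.008,0,-0.115],[0,-0.005,0]],[[0.008,0,-0.115],[0,-0.005,0]],[[0.008,0,-0.115],[0,-0.005,0]],[[0.008,0,-0.115],[0,-0.005,0]],[[0.008,0,-0.115],[0,-0.005,0]],[[0.008,0,-0.115],[0,-0.005,0]],[[0.008,0,-0.115],[0,-0.005,0]],[[0.008,0,-0.115],[0,-0.005,0]],[[0.008,0,-0.115],[0,-0.005,0]]]'
python3 -m crank '[[[0.008,0,-0.115],[0,-0.005,0]],[[0.008,0,-0.115],[0,-0.005,0]],[[0.008,0,-0.115],[0,-0.005,0]],[[0.008,0,-0.115],[0,-0.005,0]],[[0.008,0,-0.115],[0,-0.005,0]],[[0.008,0,-0.115],[0,-0.005,0]]]'
python3 - <<'E'
from h import *
S=arm.get_image("scene")
cv2.imwrite("pics/crop8.png",cv2.resize(S["pixels"][120:270,150:350,::-1],(800,600),interpolation=2))
E
python3 go.py 0.440 -0.006 0.029 -9.9
```

```text
time_s: 15.65
tcp_pos: [0.4574, -0.009, 0.1046]
eef_rot: [180.0, 19.0, -9.9]
ft_force: [-1.8, -4.0, -2.8]
width: 0.0389
time_s: 16.15
tcp_pos: [0.46, -0.0094, 0.111]
eef_rot: [180.0, 20.7, -9.9]
ft_force: [-2.1, -3.9, -2.5]
width: 0.0388
t 16.2 tcp [ 0.4601 -0.0094  0.1111] rot [179.98  20.71  -9.91] j [-9.500e+00  3.240e+01  1.076e+02  1.000e-01  6.070e+01  9.030e+01] F [-3.1 -4.1 -2.7] w 0.0391
tool shift cm [1.  0.  8.4]
rotvec [ 4.000e-04  3.615e-01 -1.000e-04]
```

View pics/crop8.png

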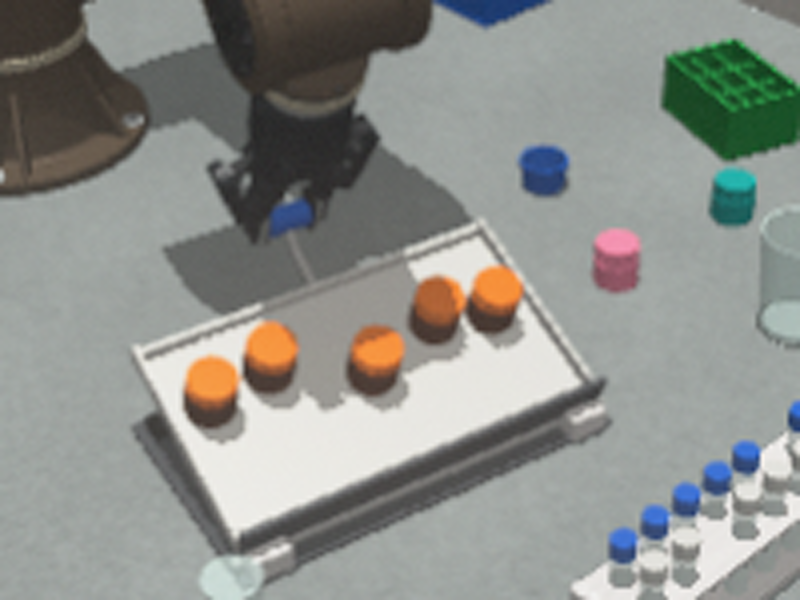

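At 0.36 rad the jars still stick. I'll continue at the same slow rate.

```bash
python3 -m crank '[[[0.008,0,-0.115],[0,-0.005,0]],[[0.008,0,-0.115],[0,-0.005,0]],[[0.008,0,-0.115],[0,-0.005,0]],[[0.008,0,-0.115],[0,-0.005,0]],[[0.008,0,-0.115],[0,-0.005,0]],[[0.008,0,-0.115],[0,-0.005,0]],[[0.008,0,-0.115],[0,-0.005,0]],[[0.008,0,-0.115],[0,-0.005,0]],[[0.008,0,-0.115],[0,-0.005,0]],[[0.008,0,-0.115],[0,-0.005,0]]]'
python3 - <<'E'
from h import *
S=arm.get_image("scene")
cv2.imwrite("pics/crop9.png",cv2.resize(S["pixels"][120:270,150:350,::-1],(800,600),interpolation=2))
E
python3 go.py 0.440 -0.006 0.029 -9.9
```

```text
time_s: 17.03
tcp_pos: [0.4649, -0.0102, 0.1214]
eef_rot: [180.0, 23.6, -9.9]
ft_force: [-3.0, -4.5, -2.0]
width: 0.0392
t 17.0833 tcp [ 0.465  -0.0103  0.1215] rot [179.97  23.6   -9.91] j [ -9.5  32.9 105.    0.2  65.7  90.3] F [-3.9 -3.9 -1.2] w 0.0393
tool shift cm [1.38 0.   9.49]
rotvec [ 4.000e-04  4.118e-01 -1.000e-04]
```

View pics/crop9.png

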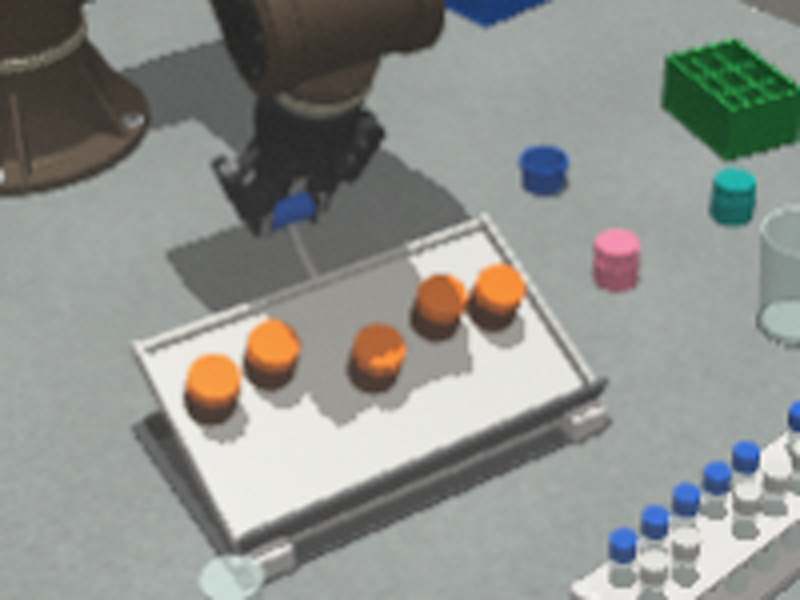

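Still sticking at 23.6°, so sliding should start within the next two degrees. I'll take smaller increments and look more often.

```bash
python3 -m crank '[[[0.008,0,-0.115],[0,-0.005,0]],[[0.008,0,-0.115],[0,-0.005,0]],[[0.008,0,-0.115],[0,-0.005,0]],[[0.008,0,-0.115],[0,-0.005,0]],[[0.008,0,-0.115],[0,-0.005,0]],[[0.008,0,-0.115],[0,-0.005,0]],[[0,0,0],[0,0,0]],[[0,0,0],[0,0,0]]]'
python3 - <<'E'
from h import *
S=arm.get_image("scene")
cv2.imwrite("pics/crop10.png",cv2.resize(S["pixels"][120:270,150:350,::-1],(800,600),interpolation=2))
E
python3 go.py 0.440 -0.006 0.029 -9.9
```

```text
time_s: 17.75
tcp_pos: [0.468, -0.0108, 0.1276]
eef_rot: [180.0, 25.3, -9.9]
ft_force: [-3.3, -4.2, -0.3]
width: 0.039
t 17.8 tcp [ 0.4681 -0.0108  0.1276] rot [179.98  25.28  -9.91] j [ -9.5  33.3 103.4   0.2  68.5  90.3] F [-2.8 -3.9  0.5] w 0.0389
tool shift cm [ 1.63  0.   10.13]
rotvec [ 4.000e-04  4.412e-01 -1.000e-04]
```

View pics/crop10.png

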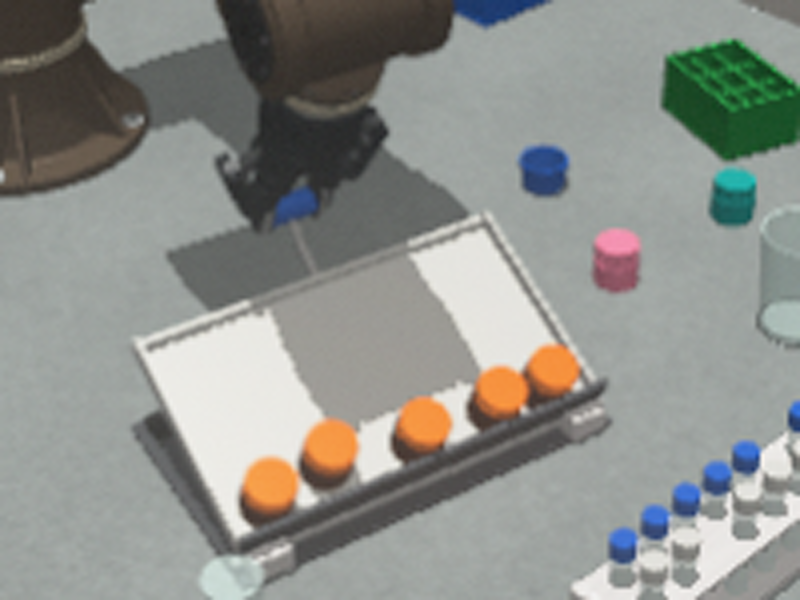

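All five jars have slid. The one at crop (330,448) may still be on its way. I'll tilt a touch further, wait and look again.

```bash
python3 -m crank '[[[0.008,0,-0.115],[0,-0.005,0]],[[0.008,0,-0.115],[0,-0.005,0]],[[0.008,0,-0.115],[0,-0.005,0]],[[0.008,0,-0.115],[0,-0.005,0]],[[0,0,0],[0,0,0]],[[0,0,0],[0,0,0]],[[0,0,0],[0,0,0]],[[0,0,0],[0,0,0]]]'
python3 - <<'E'
from h import *
S=arm.get_image("scene")
cv2.imwrite("pics/crop11.png",cv2.resize(S["pixels"][120:270,150:350,::-1],(800,600),interpolation=2))
E
python3 go.py 0.440 -0.006 0.029 -9.9
```

```text
time_s: 18.47
tcp_pos: [0.4703, -0.0112, 0.1316]
eef_rot: [180.0, 26.4, -9.9]
ft_force: [-4.6, -4.3, -0.2]
width: 0.0391
t 18.5167 tcp [ 0.4703 -0.0112  0.1316] rot [179.97  26.44  -9.92] j [ -9.5  33.6 102.4   0.2  70.5  90.3] F [-3.6 -3.  -0.2] w 0.0395
tool shift cm [ 1.82  0.   10.56]
rotvec [ 4.000e-04  4.615e-01 -2.000e-04]
```

View pics/crop11.png

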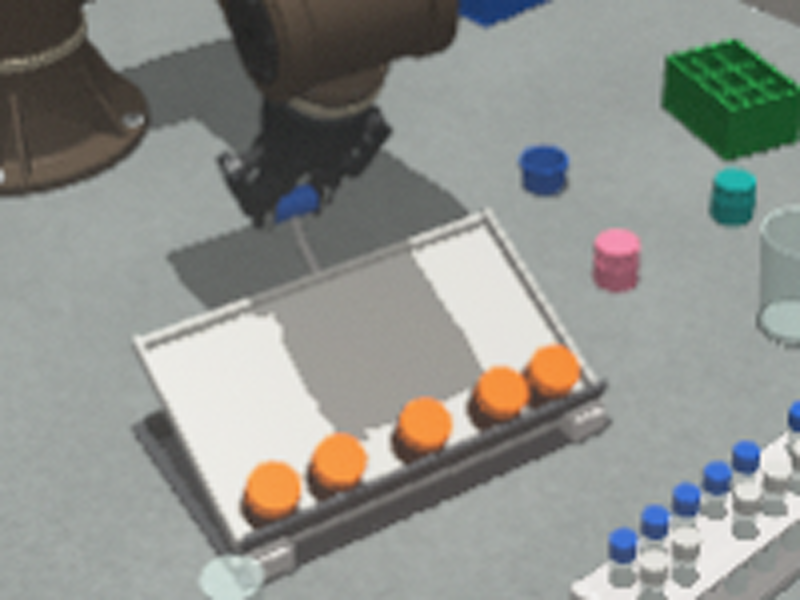

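All five are in one row against the fence. Lowering in reverse.

```bash
python3 -m crank '[[[-0.006,0,0.115],[0,0.005,0]],[[-0.013,0,0.23],[0,0.01,0]],[[-0.018,0,0.345],[0,0.015,0]],[[-0.023,0,0.46],[0,0.02,0]],[[-0.023,0,0.46],[0,0.02,0]],[[-0.023,0,0.46],[0,0.02,0]],[[-0.023,0,0.46],[0,0.02,0]],[[-0.023,0,0.46],[0,0.02,0]],[[-0.023,0,0.46],[0,0.02,0]],[[-0.023,0,0.46],[0,0.02,0]]]'
python3 -m crank '[[[-0.023,0,0.46],[0,0.02,0]],[[-0.023,0,0.46],[0,0.02,0]],[[-0.023,0,0.46],[0,0.02,0]],[[-0.023,0,0.46],[0,0.02,0]],[[-0.023,0,0.46],[0,0.02,0]],[[-0.018,0,0.345],[0,0.015,0]],[[-0.013,0,0.23],[0,0.01,0]],[[-0.013,0,0.23],[0,0.01,0]]]'
python3 go.py 0.4412 -0.0062 0.0317 -9.9
```

```text
time_s: 19.35
tcp_pos: [0.4541, -0.0084, 0.0959]
eef_rot: [180.0, 16.6, -9.9]
ft_force: [-2.6, -4.9, -0.6]
width: 0.0389
time_s: 20.02
tcp_pos: [0.4457, -0.007, 0.0661]
eef_rot: [180.0, 8.9, -9.9]
ft_force: [-2.3, -7.0, -1.5]
width: 0.0391
t 20.0167 tcp [ 0.4457 -0.007   0.0661] rot [179.99   8.9   -9.92] j [-9.400e+00  3.190e+01  1.178e+02  1.000e-01  3.920e+01  9.040e+01] F [-2.3 -7.  -1.5] w 0.0391
tool shift cm [0.08 0.   3.47]
rotvec [ 0.0002  0.1553 -0.0003]
```

```bash
python3 -m crank '[[[-0.018,0,0.345],[0,0.015,0]],[[-0.023,0,0.46],[0,0.02,0]],[[-0.023,0,0.46],[0,0.02,0]],[[-0.023,0,0.46],[0,0.02,0]],[[-0.018,0,0.345],[0,0.015,0]],[[-0.018,0,0.345],[0,0.015,0]],[[-0.013,0,0.23],[0,0.01,0]],[[-0.013,0,0.23],[0,0.01,0]],[[-0.006,0,0.115],[0,0.005,0]],[[0,0,0],[0,0,0]]]'
python3 go.py 0.4412 -0.0062 0.0317 -9.9
```

```text
time_s: 20.85
tcp_pos: [0.4414, -0.0062, 0.0364]
eef_rot: [180.0, 1.5, -9.9]
ft_force: [-2.2, -6.9, -1.9]
width: 0.0392
t 20.85 tcp [ 0.4414 -0.0062  0.0364] rot [180.     1.45  -9.93] j [ -9.4  33.3 123.7   0.   24.4  90.5] F [-2.2 -6.9 -1.9] w 0.0392
tool shift cm [-0.01  0.01  0.47]
rotvec [ 0.0001  0.0254 -0.0006]
```

```bash
python3 -m crank '[[[-0.006,0,0.115],[0,0.005,0]],[[-0.006,0,0.115],[0,0.005,0]],[[-0.006,0,0.115],[0,0.005,0]],[[0,0,0.115],[0,0.005,0]],[[0,0,0.05],[0,0.005,0]],[[0,0,0],[0,0,0]]]'
python3 go.py 0.4412 -0.0062 0.0317 -9.9
python3 - <<'E'
from h import *
S=arm.get_image("scene")
cv2.imwrite("pics/crop12.png",cv2.resize(S["pixels"][140:260,160:320,::-1],(800,600),interpolation=2))
E
```

```text
time_s: 21.35
tcp_pos: [0.4412, -0.0061, 0.0317]
eef_rot: [180.0, 0.0, -9.9]
ft_force: [-3.1, -7.0, 2.0]
width: 0.0395
t 21.35 tcp [ 0.4412 -0.0061  0.0317] rot [ 1.80e+02  1.00e-02 -9.94e+00] j [ -9.4  33.7 124.8  -0.   21.6  90.6] F [-3.1 -7.   2. ] w 0.0395
tool shift cm [0.   0.01 0.  ]
rotvec [ 0.      0.0002 -0.0006]
```

View pics/crop12.png

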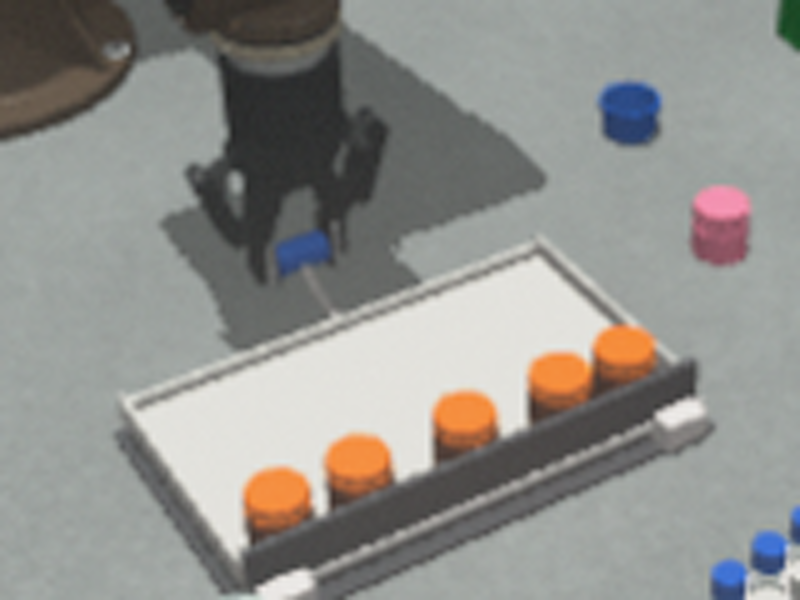

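The tray lies flat (tool back at its starting pose, 2 N upward) and the jars are upright along the fence. I'll let go and rise straight up.

```bash
python3 -m crank '[[[0,0,0],[0,0,0]],[[0,0,0],[0,0,0]],[[0,0,0],[0,0,0]],[[0,0,0],[0,0,0]],[[0,0,0],[0,0,0]],[[0,0,0],[0,0,0]],[[0,0,0],[0,0,0]]]' 7.5
python3 -m crank '[[[0,0,-1],[0,0,0]],[[0,0,-2],[0,0,0]],[[0,0,-3],[0,0,0]],[[0,0,-3],[0,0,0]],[[0,0,-2],[0,0,0]],[[0,0,-1],[0,0,0]],[[0,0,0],[0,0,0]],[[0,0,0],[0,0,0]]]'
python3 - <<'E'
from h import *
S=arm.get_image("scene");T=arm.get_image("top")
cv2.imwrite("pics/crop13.png",cv2.resize(S["pixels"][140:260,160:320,::-1],(800,600),interpolation=2))
cv2.imwrite("pics/crop14.png",cv2.resize(T["pixels"][130:240,230:350,::-1],(600,550),interpolation=2))
P=[]
for ct,s in blobs(T,*OR):
    p=onz(T,ct,.063)[:2]; P.append(p); print(ct.round(1),s[4],p.round(4))
P=np.array(P); c=P.mean(0); u,sv,vt=np.linalg.svd(P-c); print("line dir",vt[0],"resid mm",((P-c)@vt[1]*1000).round(1))
a=np.radians(9.9); X=np.array([np.cos(a),-np.sin(a)]);Y=np.array([np.sin(a),np.cos(a)])
print("fence frame",[( round(float((p-[0.581,-.029])@X-.085),4),round(float((p-[0.581,-.029])@Y),4)) for p in P])
E
python3 go.py 0.4412 -0.0062 0.0317 -9.9
```

```text
time_s: 21.98
tcp_pos: [0.4414, -0.006, 0.0315]
eef_rot: [180.0, 0.0, -9.9]
ft_force: [0.5, -1.0, 0.5]
width: 0.0749
time_s: 22.65
tcp_pos: [0.4414, -0.006, 0.1516]
eef_rot: [180.0, -0.1, -9.9]
ft_force: [-0.4, 0.5, -0.2]
width: 0.0749
[257.1 154. ] 116 [0.6657 0.072 ]
[271.1 156.5] 116 [0.6581 0.0269]
[291.2 160.3] 112 [ 0.6464 -0.0378]
[312.9 164. ] 116 [ 0.6354 -0.1073]
[328.9 167.1] 114 [ 0.6261 -0.1585]
line dir [-0.16858752 -0.98568669] resid mm [-0.  -0.1  0.4 -0.4  0.2]
fence frame [(-0.019, 0.1141), (-0.0187, 0.0683), (-0.019, 0.0026), (-0.0179, -0.0678), (-0.0184, -0.1198)]
t 22.75 tcp [ 0.441  -0.006   0.1507] rot [ 1.80e+02  8.00e-02 -9.93e+00] j [ -9.4  20.3 119.4  -0.   40.4  90.6] F [-0.2  0.2 -0.1] w 0.0751
tool shift cm [ 0.04  0.02 11.9 ]
rotvec [ 0.0001  0.0013 -0.0005]
```

View pics/crop13.png

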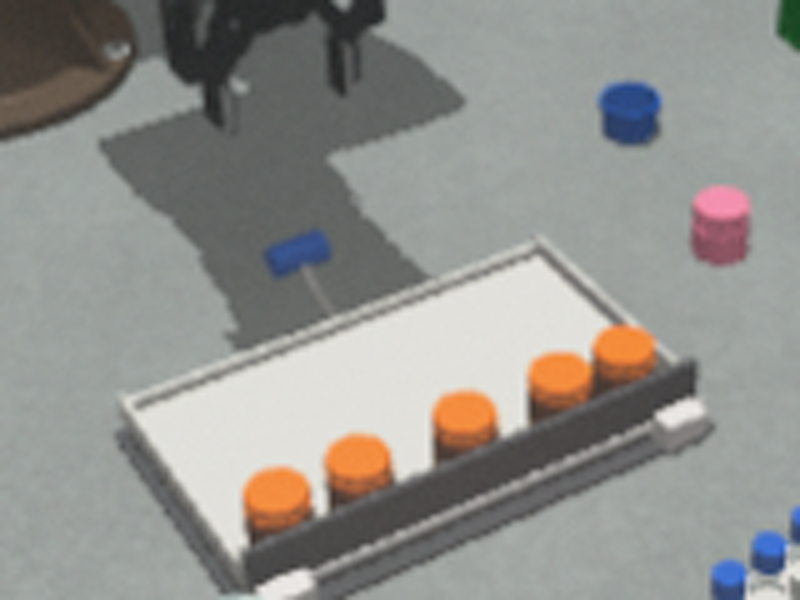

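View pics/crop14.png

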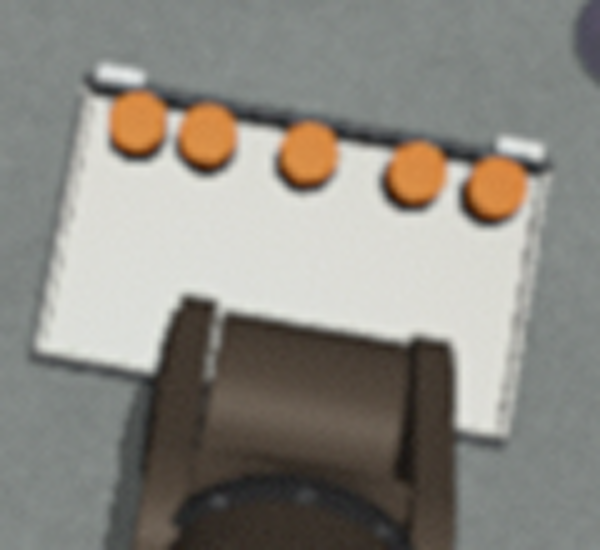

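The five lids lie on one line (residual ≤ 0.4 mm) at x ≈ -0.018 to -0.019 from the fence, the tray is flat, and the gripper is clear. Handing in.

```bash
python3 -c "
from workcell import arm
print(arm.finish_job())"
```

```text
the job is handed in; nothing more can be done
None
```

The job is done and handed in at about 23 s of the 54 s. `finish_job` gave no verdict, so what follows rests on my own checks.

**What I did:** I picked up the lone orange-lidded jar, leaving the pink and turquoise look-alikes alone, and set it upright in the middle of the tray. I gripped the blue handle by its ends and raised the tray along its hinge arc to about 26.4°. The jars stuck until past 23.6°, and by 25.3° all five had slid. I then lowered the tray at about 0.24 rad/s or less, let go and lifted the gripper clear.

**Last checks:**
- **Jars:** all five stand upright in one row. The lid centres measure 17.9 to 19.0 mm from the fence face and fit a straight line to 0.4 mm. A jar touching the fence should measure 20 mm, so the 1 to 2 mm difference is within the 2 mm camera calibration.
- **Tray:** it lies flat. Before release the tool was back at the pose where it first gripped the handle.
- **Forces:** the highest wrist force I read was about 19 N, while pressing the jar onto the tray floor. It was near zero after release.
- **Other objects:** I didn't measure the bystanders again at the end. The last close view shows the pot and pink jar unchanged.

No check failed.

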